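# Set up the dessert pass

### The arm

A 6-joint arm with a two-finger parallel gripper is mounted at the origin on the work surface; the furniture and walls round the work are solid. World frame = base frame: x ahead of the robot, y to its left, z up, the work surface at z = 0. Lengths are in m, angles in rad, forces in N, time in s.
With the tool pointing down it reaches from about 0.35 to 0.975 m from the base axis. Payload 4.9 kg.
Tool frame: the origin (TCP) lies at the very end of the fingers, on their centre line; the grasp point (between the pads) lies 19 mm behind it; z points along the fingers, y is the line along which they close (so a half turn about z gives the same grasp; the last joint's range is limited). The gripper opens to 85 mm and grips with 20 to 120 N. Pads are 22 mm wide; open, the fingers measure 114 mm over their backs; the gripper's body (76 mm by 85 mm) begins 54 mm behind the grasp point. The pads swing forward as they close: fully open they stand 13 mm farther back than shut.
Start: joints at [0.988, 0.053, 1.613, -0, 1.476, -0.119], TCP at [0.28, 0.559, 0.231] pointing down, gripper open.
Joint ranges: [-3.01, 3.01], [-1.01, 2.22], [0.06, 2.58], [-1.02, 4.17], [0.09, 2.62], [-3.14, 3.14]. Speed limits (rad/s): [2.57, 2.57, 3.14, 3.14, 3.14, 3.14].

### API

Orientations are given as a rotation vector (axis times angle).
In Python, from station import get_obs, get_image, finish_job gives the robot as it stands. The module is installed in compiled form; this text tells all that it offers.
- The arm moves only by the tool carry_out, never from a script. Its argument "rows" is a list of rows, each a list of 7 numbers: the turn, a rotation vector about the tool's x, y, z as a fraction of full scale, then the shift along the tool's x, y, z as a fraction of full scale, then the closure, from -1 (fully open) to 1 (shut). A call has 1 to 5 rows; each row is the pose to reach, as a shift and turn from the pose commanded when the call began, along the tool's axes at that moment, turning the shorter way round; what a row does not reach only later rows make up. Full scale, the value 1, is 300 mm for a shift and pi rad for a turn. A row lasts 1/10 s, in which the tool goes at most 50 mm and 8.59 degrees, less where a joint would pass 70% of its speed; a pose out of reach is approached as far as the arm can. A call with a number of a shift or a turn outside -1 to 1 is refused whole. A call with a gripper value outside its range is refused whole. The fingers move at their own pace and stop on an object; "force" is the grip in N (left out, the last holds). Time passes only in rows, so rows that repeat a pose let the fingers close. It gives the time, the measured TCP pose, the force, the opening and the grip force at its end, in the units of the state.
- get_obs(): the state, without advancing time (a new reading comes with each control period).
- get_image(name): name is "scene" or "top"; returns a dict with "img" (480x640x3 uint8, blue, green, red), "mtx" (3x3 intrinsics, pixels), "R" (3x3) and "t" (3): a world point X has camera coordinates R X + t. Camera axes: x right, y down, z forward; pixel columns grow to the right and rows downward; lengths in m; the calibration is good to about 2 mm. A picture is of the moment at which its call begins. There is no depth.
- finish_job(): hands the job in; it is judged then, once.
The state is a dict: "t": time; "q": joint angles; "dq": joint speeds; "effort": joint torques, N m; "tool_pos": TCP position; "tool_rot": TCP orientation; "contact_force": force on the tool from outside, world axes, zero at the start; "wrist_torque": the same for the moment, N m; "opening": finger opening in m; "grip_force": force on a finger pad.
Only numpy, scipy, OpenCV 4.12 (cv2) and the standard library are available. Lean on these libraries where they do the work, as an engineer would, in place of code of your own. Each camera call takes 0.05 s, during which the arm holds its last target. There are 200 camera calls.

### The job

Set up the dessert pass: stack the two white dishes one on the other on the sprung plate of the dish lift, inside its four posts, then put the steel cover with the black knob squarely on top of the posts over them. Stand the white mist bottle upright in the end hole of the bottle rack that is nearest the dish lift, and the black pepper mill with the pale top upright in the middle hole beside it; the far end hole stays empty. Set the dishes down on the lift rather than dropping them from a height.

Things in the scene. Friction and masses are not known exactly. Their poses are not given: they have to be found in the camera images.
- dish_a_mid (a point): One of two alike white ceramic stacking dishes (either may go first): round, with a floor and a foot, open at the top, 60 mm across the rim, 34 mm high, 0.2 kg give or take a fifth. Its foot is 44 mm across and 12 mm high; above it the wall is 58 to 60 mm across, 3.5 mm thick. Stacked, the foot of the upper dish drops 12 mm into the mouth of the lower one, so the second dish stands 22 mm higher than the first. The point is its centre, 17 mm above its underside; z is up.
- dish_b_mid (a point): The other white stacking dish, the same in every way. The point is its centre, 17 mm above its underside; z is up.
- cover_mid (a point): Round steel cover of the dish lift, 94 mm across, 50 mm high in all, 0.11 kg: a shallow lid with a skirt (88 mm inside, 9.5 mm deep) and on top a black knob 19 mm across, which runs from 26 to 46 mm above the skirt's lower edge (the lid round its stem reaches 16 mm). The lid's underside comes to rest on the posts of the lift, with the skirt round them. The point lies on the axis, 25 mm above the skirt's lower edge; z is up.
- mist_bottle_mid (a point): White mist sprayer, 147 mm high, standing: round body 48 mm across, tapering at the shoulder up to 111 mm; above that a black collar 28 mm across from 111 to 128 mm, then a narrow pump head 18 mm across with a spout that overhangs the collar: 12 mm wide, 135 to 147 mm up, reaching 21 mm out along the bottle's own +y, so grip the collar across the bottle's x. 0.11 kg. The point is its centre, 73.5 mm above its underside; z is up.
- pepper_mill_mid (a point): Pepper mill, black below with a pale grey top, 140 mm high, standing, round, 52 mm across at the foot, 40 mm at the waist (41 to 64 mm up), 48 mm from 64 to 128 mm up, with a small point on top; 0.16 kg. The point is its centre, 70 mm above its underside; z is up.
- dish_lift: Sprung dish lift, fixed: a round steel canister (90 mm across, 72 mm high, on a foot 116 mm across) with four upright posts 6 mm thick, whose tops are 110 mm above the table. The posts stand on a circle of 37 mm radius about the axis, in the diagonals of the lift's own x and y axes, so that along its x and y there are gaps 46 mm wide for fingers. A dish stands between them with 4 mm to spare all round. The origin is on the axis at the table; z is up.
- lift_plate (a joint): The round sprung plate inside the dish lift, between the posts; it slides straight down. Value: how far it has sunk, in m; 0 when empty, with its top 82 mm above the table, up to 0.062. It sinks about 20 mm under the first dish and 42 mm under both (more or less with their weight; spring 89 N/m, preloaded by 0.2 N).
- bottle_rack: Steel bottle rack, fixed: 84 mm (its x) by 262 mm (its y), 58 mm high; a top sheet with three round holes 66 mm across in a row, centred at y = -85, 0 and +85 mm in its own frame, x = 0. Below them is a floor plate whose top is 7 mm above the table, on which the bottles stand. The origin is at the table under the middle hole; z is up. The lift may be on either side of it.
Not all that is in view belongs to the job. What is shaped like the part that bears cover_mid but orange is not meant.

How it is judged:
On the way, in this order (a step that is already met when the one before it is completed fails the run):
1. both dishes stand stacked on the sprung plate and have pressed it down (horizontal distance between each of dish_a_mid, dish_b_mid and dish_lift below 0.008 m and angle between each of dish_a_mid, dish_b_mid's own z axis and vertical below 0.12 rad and height (world z) of each of dish_a_mid, dish_b_mid below 0.095 m and value of joint lift_plate above 0.03 m), for 0.2 s.
2. the cover sits on the posts over them (horizontal distance between cover_mid and dish_lift below 0.008 m and angle between cover_mid's own z axis and vertical below 0.06 rad and height (world z) of cover_mid between 0.121 and 0.13 m), for 0.2 s.
At the end, for the whole second after the job is handed in: Dishes stacked upright in the lift, 8 mm from its axis, plate sunk over 30 mm and at rest; cover level on the posts, within 8 mm of the axis; mist bottle upright on the rack's floor in the end hole on the lift's side, mill in the middle hole, each within 14 mm of its hole's centre; all released (all of step 1 and all of step 2 and x of mist_bottle_mid in the frame of bottle_rack between -0.014 and 0.014 m and angle between each of mist_bottle_mid, pepper_mill_mid's own z axis and vertical below 0.12 rad and height (world z) of mist_bottle_mid between 0.0745 and 0.0865 m and x of pepper_mill_mid in the frame of bottle_rack between -0.014 and 0.014 m and height (world z) of pepper_mill_mid between 0.071 and 0.083 m and y of pepper_mill_mid in the frame of bottle_rack between -0.014 and 0.014 m and ((y of dish_lift in the frame of bottle_rack above 0 m and y of mist_bottle_mid in the frame of bottle_rack between 0.071 and 0.099 m) or (y of dish_lift in the frame of bottle_rack below 0 m and y of mist_bottle_mid in the frame of bottle_rack between -0.099 and -0.071 m)) and velocity of joint lift_plate between -0.01 and 0.01 m/s); the robot touches nothing.
It fails at once if a dish is dropped on the lift so that its plate shoots down faster than 0.6 m/s (velocity of joint lift_plate above 0.6 m/s).
It also fails if it takes over 136 s, if anything falls off the work surface, if the arm or the gripper's body presses on something with over 40 N, if the wrist force passes 120 N, or if a joint passes its speed limit or range.

## Working session

There is one attempt and no reset: what is moved stays moved. The work goes in short steps, Python scripts to look and compute and a tool call to move; the robot and the scene stay as the last step left them, time stands still between calls to the robot, and variables do not carry over. Pictures are saved under pics/ and viewed, at most 14 in all, crops included, and the job is handed in when it is done.

Besides the shell and the picture viewer there is one more tool, called as name([rows], argument=value, ...), one row to a line, values as JSON. carry_out: Moves the arm, as the interface text tells. Shift numbers are shares of 300 mm and turn numbers shares of pi rad, none past 1 either way. Its arguments: {"type":"object","properties":{"rows":{"type":"array"},"force":{"type":"number"}},"required":["rows"]}

```bash
mkdir -p pics; python3 - <<'E'
from station import *
import cv2,numpy as np
np.set_printoptions(precision=4,suppress=True)
for n in("scene","top"):
    d=get_image(n);cv2.imwrite(f"pics/{n}0.png",d["img"]);print(n,d["mtx"],d["R"],d["t"],-d["R"].T@d["t"])
print(get_obs())
E
```

```text
scene [[467.8003   0.     318.5739]
 [  0.     467.8003 233.4565]
 [  0.       0.       1.    ]] [[ 0.8689 -0.4949 -0.0081]
 [-0.2416 -0.4098 -0.8796]
 [ 0.432   0.7662 -0.4757]] [-0.3693  0.2112  0.9167] [-0.0241 -0.7986  0.6188]
top [[578.6416   0.     316.332 ]
 [  0.     578.6416 247.0074]
 [  0.       0.       1.    ]] [[ 0.2851 -0.9585  0.0009]
 [-0.8477 -0.2526 -0.4665]
 [ 0.4474  0.1322 -0.8845]] [-0.0812  0.4154  1.436 ] [-0.2671 -0.1628  1.4641]
{'t': 0.1, 'q': array([ 0.988 ,  0.0533,  1.6142,  0.    ,  1.476 , -0.119 ]), 'dq': array([ 0.0009,  0.0005, -0.0035, -0.0005,  0.0009, -0.001 ]), 'effort': array([  0.0006, -39.4897, -37.1364,  -0.0001,   0.0039,  -0.    ]), 'tool_pos': array([0.2793, 0.5585, 0.2302]), 'tool_rot': array([-0.7219, -3.0568,  0.0028]), 'contact_force': array([ 0.4179,  0.0663, -0.5288]), 'wrist_torque': array([ 0.0102, -0.0847, -0.0311]), 'grip_force': 0.0, 'opening': 0.08524291623311182}
```

View pics/scene0.png

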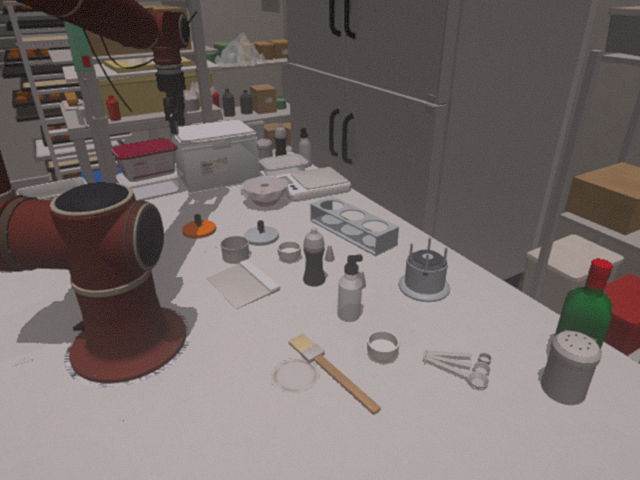

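View pics/top0.png

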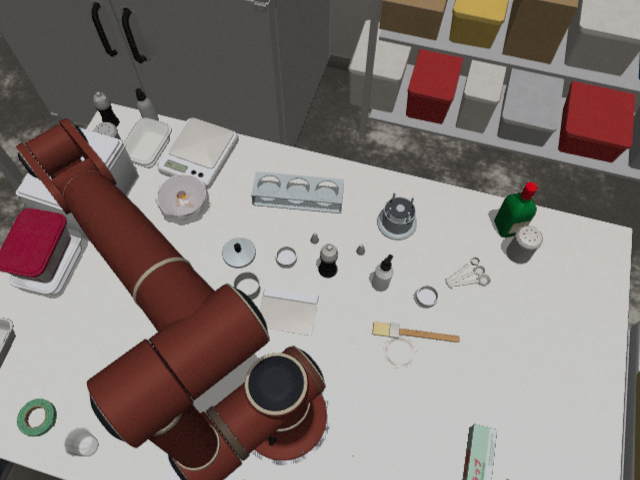

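The scene picture shows dish candidates at (289,252), (383,348) and (235,250), the last maybe larger. The steel cover is at (261,235) and an orange decoy at (199,228). The mill is at (314,258), the bottle at (349,292), the lift at (426,272) and the rack at (352,224). The top picture shows the same things, with the cover at (238,251). I'll take enlarged crops next.

```bash
cat > h.py <<'E'
from station import *
import cv2,numpy as np
from scipy.spatial.transform import Rotation as Ro
np.set_printoptions(precision=4,suppress=True)
def ray(d,u,v,z):
    c=-d["R"].T@d["t"]; r=d["R"].T@np.linalg.solve(d["mtx"],[u,v,1.]); return c+r*(z-c[2])/r[2]
def proj(d,X):
    p=d["mtx"]@(d["R"]@np.asarray(X,float)+d["t"]); return p[:2]/p[2]
def crop(d,x0,y0,x1,y1,k,name):
    im=cv2.resize(d["img"][y0:y1,x0:x1],None,fx=k,fy=k,interpolation=cv2.INTER_CUBIC); cv2.imwrite("pics/"+name,im)
def cam(name): return get_image(name)
E
python3 - <<'E'
from h import *
t=cam("top");s=cam("scene")
crop(t,215,165,445,315,3.47,"t1.png");crop(s,180,180,460,370,2.85,"s1.png")
for n,u,v,z in(("dishR",427,297,.02),("dishM",286,257,.02),("dishL",247,287,.02),("cover",238,252,.02),("mill",328,268,0),("bottle",383,284,0),("lift",397,222,0),("rackmid",298,186,.058)):print(n,ray(t,u,v,z))
for n,u,v,z in(("dishR",383,348,.02),("dishM",289,252,.02),("dishL",235,250,.02),("cover",261,235,.02),("mill",314,280,0),("bottle",349,315,0),("lift",425,286,0),("rackmid",354,216,.058)):print(n,ray(s,u,v,z))
E
```

```text
dishR [ 0.4023 -0.2767  0.02  ]
dishM [0.4088 0.1253 0.02  ]
dishL [0.2914 0.1988 0.02  ]
cover [0.3853 0.2594 0.02  ]
mill [ 0.4189  0.0057 -0.    ]
bottle [ 0.4151 -0.1538  0.    ]
lift [ 0.6202 -0.1467  0.    ]
rackmid [0.6211 0.1557 0.058 ]
dishR [ 0.4021 -0.2815  0.02  ]
dishM [0.4074 0.1187 0.02  ]
dishL [0.2938 0.197  0.02  ]
cover [0.3826 0.2368 0.02  ]
mill [0.415 0.004 0.   ]
bottle [ 0.4148 -0.1473  0.    ]
lift [ 0.623  -0.1462  0.    ]
rackmid [0.6169 0.1424 0.058 ]
```

View pics/t1.png

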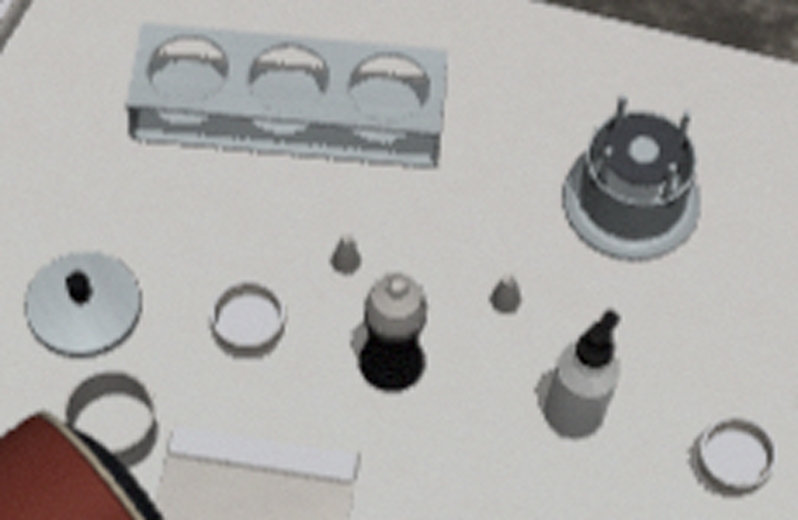

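View pics/s1.png

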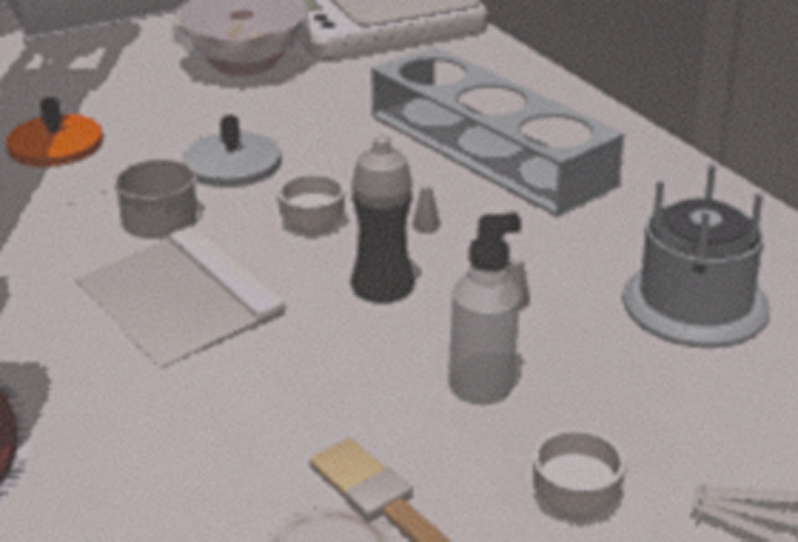

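```bash
cat > m.py <<'E'
from h import *
t=cam("top");s=cam("scene")
T=lambda u,v:(u/3.47+215,v/3.47+165)
S=lambda u,v:(u/2.85+180,v/2.85+180)
def tri(a,b):
    A=[];B=[]
    for d,p in((t,a),(s,b)):
        c=-d["R"].T@d["t"];r=ray(d,*p,0)-c;r/=np.linalg.norm(r);P=np.eye(3)-np.outer(r,r);A.append(P);B.append(P@c)
    return np.linalg.lstsq(np.vstack(A),np.hstack(B),rcond=None)[0]
def m(n,a,b,z):
    a=T(*a);b=S(*b);p=ray(t,*a,z);q=ray(s,*b,z);print(n,p[:2],q[:2],((p+q)/2)[:2],"tri",tri(a,b));return (p+q)/2
if __name__=="__main__":
    m("dishM",(249,315),(312,196),.034);m("dishR",(736,452),(579,459),.034)
    m("cover",(83,303),(232,157),.008);m("knob",(76,272),(230,117),.046)
    m("millfoot",(392,364),(383,286),.0);m("milltip",(398,276),(381,142),.14)
    m("botcollar top",(598,332),(490,239),.128);m("botfoot",(573,414),(482,385),.0);m("spout",(613,318),(517,221),.143)
    P=[m("post",a,b,.11) for a,b in(((622,98),(757,196)),((686,116),(703,214)),((609,148),(711,168)),((672,168),(660,184)))]
    P=np.array(P);c=P.mean(0);print(c);[print(np.linalg.norm(p-c),np.degrees(np.arctan2(*(p-c)[1::-1]))) for p in P]
    H=[m("hole",a,b,.058) for a,b in(((188,68),(432,73)),((289,76),(490,100)),((390,85),(556,132)))]
    print(H[0]-H[1],H[1]-H[2])
E
python3 m.py
```

```text
dishM [0.4064 0.1217] [0.4054 0.1107] [0.4059 0.1162] tri [0.4108 0.1233 0.0258]
dishR [ 0.4009 -0.2748] [ 0.4034 -0.2788] [ 0.4022 -0.2768] tri [ 0.4044 -0.2756  0.0301]
cover [0.3905 0.26  ] [0.3915 0.2566] [0.391  0.2583] tri [0.3924 0.2608 0.0054]
knob [0.398 0.264] [0.3959 0.2654] [0.397  0.2647] tri [0.3963 0.2637 0.0472]
millfoot [0.4132 0.0041] [0.415  0.0022] [0.4141 0.0032] tri [ 0.4151  0.0042 -0.0018]
milltip [0.4194 0.004 ] [ 0.4099 -0.0074] [ 0.4146 -0.0017] tri [0.4198 0.0053 0.1332]
botcollar top [ 0.4227 -0.1499] [ 0.416  -0.1505] [ 0.4194 -0.1502] tri [ 0.4198 -0.1492  0.1277]
botfoot [ 0.412  -0.1464] [ 0.4148 -0.1476] [ 0.4134 -0.147 ] tri [ 0.4141 -0.1466 -0.0012]
spout [ 0.4294 -0.158 ] [ 0.4312 -0.1603] [ 0.4303 -0.1592] tri [ 0.4315 -0.1583  0.1412]
post [ 0.6418 -0.1199] [ 0.6389 -0.1775] [ 0.6403 -0.1487] tri [ 0.6848 -0.1226  0.0632]
post [ 0.6397 -0.1727] [ 0.5863 -0.1771] [ 0.613  -0.1749] tri [ 0.6197 -0.1659  0.1058]
post [ 0.5929 -0.1207] [ 0.6384 -0.1269] [ 0.6156 -0.1238] tri [ 0.6151 -0.1279  0.1074]
post [ 0.5891 -0.1724] [ 0.5878 -0.1264] [ 0.5884 -0.1494] tri [ 0.558  -0.1692  0.1445]
[ 0.6143 -0.1492  0.11  ]
0.025963291877850583 1.0221871323078104
0.025759602561086156 -93.00133401337001
0.025464726184153356 87.09677651120543
0.025900738094850204 -179.62183761134347
hole [0.6018 0.2376] [0.599  0.2301] [0.6004 0.2338] tri [0.6046 0.239  0.0532]
hole [0.6184 0.154 ] [0.6152 0.1499] [0.6168 0.1519] tri [0.6192 0.1547 0.0554]
hole [0.6339 0.0704] [0.6306 0.0643] [0.6322 0.0673] tri [0.6363 0.0712 0.0536]
[-0.0164  0.0819  0.    ] [-0.0154  0.0846  0.    ]
```

```bash
cat > ov.py <<'E'
from m import *
def circ(c,r,z,n=48):
    a=np.linspace(0,2*np.pi,n);return np.c_[c[0]+r*np.cos(a),c[1]+r*np.sin(a),np.full(n,z)]
def tile(d,c,k,w,h,curves):
    u,v=proj(d,c);M=np.array([[k,0,w/2-k*u],[0,k,h/2-k*v]]);im=cv2.warpAffine(d["img"],M,(w,h),flags=cv2.INTER_CUBIC)
    for q in curves:
        p=np.array([proj(d,x) for x in q])@M[:,:2].T+M[:,2];cv2.polylines(im,[np.int32(p*8)],False,(0,255,0),1,cv2.LINE_AA,3)
    return im
E
python3 - <<'E'
from ov import *
dm=(.409,.120);dr=(.402,-.277);cv=(.394,.2605);li=(.6145,-.149);rk=np.array((.618,.1525));e=np.array([-.188,.982])
mi=(.4145,.003);bo=(.414,-.147)
rows=[]
for d in(t,s):
    r=[tile(d,(*dm,.02),6,200,170,[circ(dm,.03,.034),circ(dm,.022,0)]),tile(d,(*dr,.02),6,200,170,[circ(dr,.03,.034),circ(dr,.022,0)]),
       tile(d,(*cv,.02),4.5,200,170,[circ(cv,.047,0),circ(cv,.0095,.046)]),
       tile(d,(*li,.05),3.6,200,170,[circ(li,.058,0),circ(li,.045,.072)]+[[(*(np.array(li)+.037*np.array((np.cos(a),np.sin(a)))),.08),(*(np.array(li)+.037*np.array((np.cos(a),np.sin(a)))),.11)] for a in np.radians([43,133,223,313])])]
    rows.append(np.hstack(r))
r=[]
for d in(t,s):
    r.append(tile(d,(*rk,.05),2.8,400,200,[circ(rk+k*.085*e,.033,.058) for k in(-1,0,1)]))
rows.append(np.hstack(r))
cv2.imwrite("pics/ov1.png",np.vstack(rows))
E
```

```text
(no output)
```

View pics/ov1.png

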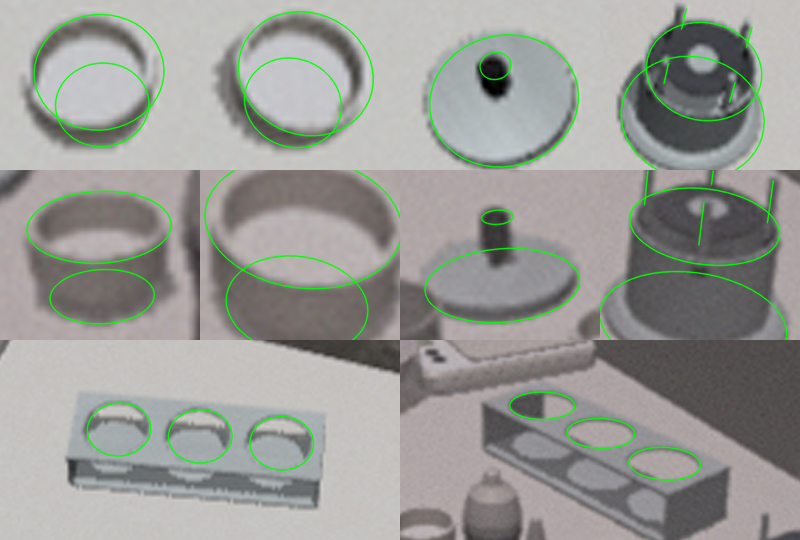

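Overlays fit to about 2 mm. The choices are:
- **Dishes:** top (287,256) and top (427,296). The ring at top (247,287) is taller and floorless, so it is rejected.
- **Cover:** steel at top (238,251). The orange one is rejected.

Refined positions in metres:

| Thing | x | y |
|---|---|---|
| Dish M | .408 | .1195 |
| Dish R | .4015 | -.2765 |
| Lift | .615 | -.1475 |

```bash
cat > go.py <<'E'
import sys
from h import *
def st():
    o=get_obs();R=Ro.from_rotvec(o["tool_rot"]);x=R.apply([1,0,0]);print("t",round(o["t"],2),"tcp",o["tool_pos"],"yawx",np.degrees(np.arctan2(x[1],x[0])).round(2),"z",R.apply([0,0,1]),"open",round(o["opening"],4),"grip",round(o["grip_force"],1),"F",o["contact_force"],"q6",o["q"][5].round(2));return o,R
def row(p,yaw):
    o,R=st();a=np.radians(yaw);x=np.array([np.cos(a),np.sin(a),0]);z=np.array([0,0,-1.]);G=Ro.from_matrix(np.c_[x,np.cross(z,x),z])
    print("turn",(R.inv()*G).as_rotvec()/np.pi,"shift",R.inv().apply(np.array(p)-o["tool_pos"])/.3)
if __name__=="__main__":
    a=[float(v) for v in sys.argv[1:]]
    row(a[:3],a[3]) if a else st()
E
python3 go.py .408 .1195 .23 180
```

```text
t 0.4 tcp [0.2795 0.5589 0.2311] yawx 153.42 z [-0.0002 -0.0003 -1.    ] open 0.0852 grip 0.0 F [-0.8608  0.4378  0.0736] q6 -0.12
turn [-0.0001 -0.     -0.1476] shift [-1.0382 -1.1182  0.004 ]
```

carry_out([
  [0,0,-0.1476,-0.519,-0.559,0,-1],
  [0,0,-0.1476,-0.519,-0.559,0,-1],
  [0,0,-0.1476,-0.519,-0.559,0,-1],
  [0,0,-0.1476,-0.519,-0.559,0,-1],
  [0,0,-0.1476,-0.519,-0.559,0,-1],
], force=40)

```text
t: 0.9
tool_pos: [0.3442, 0.3369, 0.2313]
tool_rot: [0.002, 3.141, -0.001]
contact_force: [0.6, 0.0, 0.3]
opening: 0.0855
grip_force: 0.0
```

carry_out([
  [0,0,0,-0.214,-0.732,0,-1],
  [0,0,0,-0.214,-0.732,0,-1],
  [0,0,0,-0.214,-0.732,0,-1],
  [0,0,0,-0.214,-0.732,0,-1],
  [0,0,0,-0.214,-0.732,0,-1],
])

```text
t: 1.4
tool_pos: [0.4085, 0.1169, 0.2316]
tool_rot: [0.004, 3.14, -0.001]
contact_force: [0.4, 0.7, -0.4]
opening: 0.085
grip_force: 0.0
```

carry_out([
  [0,0,0,0,0,0.3,-1],
  [0,0,0,0,0,0.55,-1],
  [0,0,0,0,0,0.55,-1],
  [0,0,0,0,0,0.55,-1],
])

```text
t: 1.8
tool_pos: [0.4036, 0.119, 0.0605]
tool_rot: [-0.001, -3.132, 0.002]
contact_force: [-0.6, 0.6, -0.5]
opening: 0.0856
grip_force: 0.0
```

```bash
python3 go.py .408 .1195 .004 180; python3 - <<'E'
from ov import *
dm=(.408,.1195);o=get_obs();p=o["tool_pos"]
L=[[p,p+[0,0,-.06]]]
cv2.imwrite("pics/a1.png",np.hstack([tile(d,(*dm,.03),6,400,400,[circ(dm,.03,.034)]+L) for d in(t,s)]))
E
```

```text
t 1.8 tcp [0.4036 0.119  0.0605] yawx 179.96 z [-0.0096 -0.0011 -1.    ] open 0.0856 grip 0.0 F [-0.5657  0.6091 -0.4548] q6 -1.46
turn [-0.0003 -0.0031 -0.0002] shift [-0.0166  0.0019  0.1882]
```

View pics/a1.png

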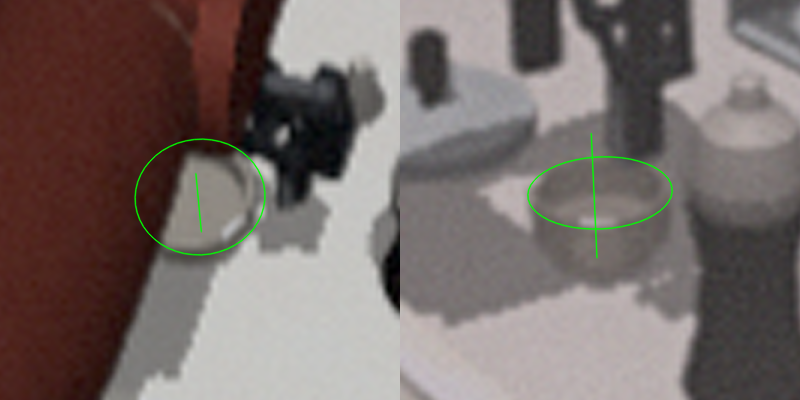

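The overlay sits on the dish, with the rim at about (600,193) in the right tile, and the gripper straddles it. I'll descend and grip.

carry_out([
  [0,0,0,0,0,0.1,-1],
  [0,0,0,0,0,0.2,-1],
  [0,0,0,0,0,0.2,-1],
  [0,0,0,0,0,0.2,0.3],
  [0,0,0,0,0,0.2,0.6],
])

```text
t: 2.4
tool_pos: [0.4103, 0.1204, 0.0091]
tool_rot: [0.001, 3.137, 0.003]
contact_force: [-1.2, -0.1, 11.3]
opening: 0.059
grip_force: 12.2
```

carry_out([
  [0,0,0,0,0,0,1],
  [0,0,0,0,0,0,1],
  [0,0,0,0,0,0,1],
  [0,0,0,0,0,0,1],
  [0,0,0,0,0,0,1],
])

```text
t: 2.9
tool_pos: [0.4106, 0.1204, 0.0096]
tool_rot: [0.0, 3.136, 0.002]
contact_force: [-1.3, 2.4, 4.8]
opening: 0.0579
grip_force: 42.8
```

```bash
python3 go.py .615 -.1475 .2 180
```

```text
t 2.9 tcp [0.4106 0.1204 0.0096] yawx 179.99 z [ 0.0052  0.0014 -1.    ] open 0.0579 grip 42.8 F [-1.3394  2.3997  4.7764] q6 -1.46
turn [ 0.0004  0.0017 -0.    ] shift [-0.6849 -0.892  -0.6322]
```

carry_out([
  [0,0,0,0,0,-0.1,1],
  [0,0,0,0,0,-0.25,1],
  [0,0,0,0,0,-0.4,1],
  [0,0,0,0,0,-0.55,1],
  [0,0,0,0,0,-0.65,1],
])

```text
t: 3.4
tool_pos: [0.4094, 0.1198, 0.2071]
tool_rot: [-0.0, 3.134, 0.001]
contact_force: [1.3, -0.8, -1.3]
opening: 0.0579
grip_force: 44.5
```

carry_out([
  [0,0,0,-0.08,-0.1,0,1],
  [0,0,0,-0.16,-0.21,0,1],
  [0,0,0,-0.24,-0.32,0,1],
  [0,0,0,-0.32,-0.42,0,1],
  [0,0,0,-0.34,-0.446,0,1],
])

```text
t: 3.9
tool_pos: [0.5118, -0.0169, 0.2031]
tool_rot: [0.005, 3.139, -0.003]
contact_force: [-0.1, 0.2, -1.2]
opening: 0.0578
grip_force: 44.5
```

carry_out([
  [0,0,0,-0.08,-0.1,0,1],
  [0,0,0,-0.16,-0.21,0,1],
  [0,0,0,-0.24,-0.32,0,1],
  [0,0,0,-0.32,-0.42,0,1],
  [0,0,0,-0.34,-0.446,0,1],
])

```text
t: 4.4
tool_pos: [0.6134, -0.1503, 0.2025]
tool_rot: [0.003, 3.14, -0.002]
contact_force: [0.2, -0.0, -2.0]
opening: 0.0581
grip_force: 44.5
```

carry_out([
  [0,0,0,0,0,0.1,1],
  [0,0,0,0,0,0.2,1],
  [0,0,0,0,0,0.2,1],
  [0,0,0,0,0,0.2,1],
])

```text
t: 4.8
tool_pos: [0.6115, -0.147, 0.1417]
tool_rot: [0.001, -3.141, -0.001]
contact_force: [-0.2, -0.7, -1.9]
opening: 0.0578
grip_force: 44.5
```

```bash
python3 go.py .615 -.1475 .12 180; python3 - <<'E'
from ov import *
o=get_obs();p=o["tool_pos"];li=np.array((.615,-.1475))
cs=[circ(li,.058,0),circ(li,.045,.072)]+[[(*(li+.037*np.array((np.cos(a),np.sin(a)))),.08),(*(li+.037*np.array((np.cos(a),np.sin(a)))),.11)] for a in np.radians([43,133,223,313])]
cs+=[circ(p,.030,p[2]+.025)]
cv2.imwrite("pics/a2.png",np.hstack([tile(d,(*li,.08),5,400,500,cs) for d in(t,s)]))
E
```

```text
t 4.8 tcp [ 0.6115 -0.147   0.1417] yawx -179.96 z [-0.0009  0.0005 -1.    ] open 0.0578 grip 44.5 F [-0.1507 -0.7068 -1.9151] q6 -1.93
turn [ 0.0002 -0.0003  0.0002] shift [-0.0118 -0.0017  0.0723]
```

View pics/a2.png

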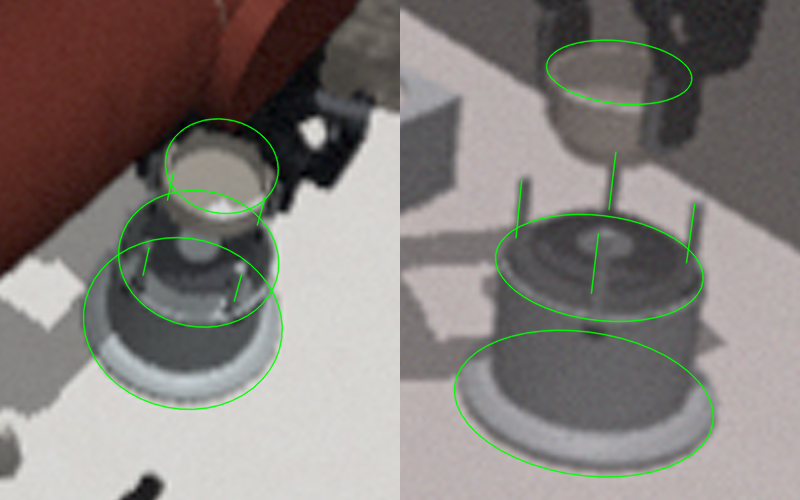

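carry_out([
  [0,0,0,-0.02,-0.003,0,1],
  [0,0,0,-0.02,-0.003,0.04,1],
  [0,0,0,-0.02,-0.003,0.06,1],
  [0,0,0,-0.02,-0.003,0.08,1],
  [0,0,0,-0.02,-0.003,0.1,1],
])

```text
t: 5.4
tool_pos: [0.6176, -0.1487, 0.1102]
tool_rot: [-0.0, -3.14, -0.001]
contact_force: [-0.1, -0.1, -1.8]
opening: 0.0578
grip_force: 44.5
```

carry_out([
  [0,0,0,0,0,0.02,1],
  [0,0,0,0,0,0.04,1],
  [0,0,0,0,0,0.05,1],
  [0,0,0,0,0,0.05,1],
])

```text
t: 5.8
tool_pos: [0.6175, -0.1487, 0.0955]
tool_rot: [-0.0, -3.14, -0.001]
contact_force: [-0.6, 0.1, -2.1]
opening: 0.0578
grip_force: 44.5
```

```bash
python3 go.py .6175 -.148 .079 180; python3 - <<'E'
from ov import *
o=get_obs();p=o["tool_pos"];li=np.array((.616,-.148))
cs=[[(*(li+.037*np.array((np.cos(a),np.sin(a)))),.11),(*(li+.037*np.array((np.cos(a),np.sin(a)))),.112)] for a in np.radians([43,133,223,313])]
cv2.imwrite("pics/a3.png",np.hstack([tile(d,(*li,.09),6,400,400,cs) for d in(t,s)]))
E
```

```text
t 5.8 tcp [ 0.6175 -0.1487  0.0955] yawx 180.0 z [-0.0012  0.0004 -1.    ] open 0.0578 grip 44.5 F [-0.5933  0.0826 -2.0815] q6 -1.92
turn [ 0.0001 -0.0004 -0.    ] shift [0.0001 0.0022 0.0549]
```

View pics/a3.png

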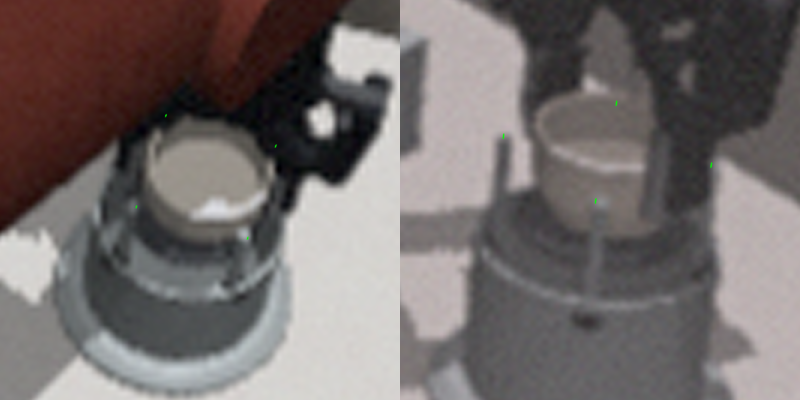

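The dish is inside the posts, with post tops at about (503,137) and (597,200) in the right tile. There is no side force, so I'll lower on with the plate.

carry_out([
  [0,0,0,0,0,0.02,1],
  [0,0,0,0,0,0.04,1],
  [0,0,0,0,0,0.055,1],
  [0,0,0,0,0,0.055,1],
])

```text
t: 6.3
tool_pos: [0.6176, -0.1487, 0.0789]
tool_rot: [-0.0, -3.141, -0.001]
contact_force: [0.5, 0.5, -1.3]
opening: 0.0579
grip_force: 44.6
```

carry_out([
  [0,0,0,0,0,0.01,1],
  [0,0,0,0,0,0.015,1],
  [0,0,0,0,0,0.02,1],
  [0,0,0,0,0,0.02,1],
])

```text
t: 6.7
tool_pos: [0.6179, -0.1488, 0.0736]
tool_rot: [-0.0, -3.141, -0.0]
contact_force: [-1.2, 0.1, -0.4]
opening: 0.0582
grip_force: 44.6
```

carry_out([
  [0,0,0,0,0,0,-0.5],
  [0,0,0,0,0,0,-0.7],
  [0,0,0,0,0,0,-0.9],
  [0,0,0,0,0,0,-0.9],
  [0,0,0,0,0,0,-0.9],
])

```text
t: 7.2
tool_pos: [0.618, -0.1488, 0.0739]
tool_rot: [0.0, 3.141, -0.0]
contact_force: [-0.6, 0.8, -0.3]
opening: 0.0809
grip_force: 0.0
```

carry_out([
  [0,0,0,0,0,-0.03,-1],
  [0,0,0,0,0,-0.1,-1],
  [0,0,0,0,0,-0.25,-1],
  [0,0,0,0,0,-0.4,-1],
  [0,0,0,0,0,-0.5,-1],
])

```text
t: 7.7
tool_pos: [0.6191, -0.1492, 0.2289]
tool_rot: [0.0, 3.137, -0.003]
contact_force: [0.0, 0.7, -0.6]
opening: 0.0856
grip_force: 0.0
```

```bash
python3 go.py .4025 -.2765 .22 180; python3 - <<'E'
from ov import *
li=np.array((.616,-.148));dr=np.array((.4015,-.2765))
cs=[circ(li,.029,.096)]
cv2.imwrite("pics/a4.png",np.vstack([np.hstack([tile(d,(*li,.09),6,400,300,cs) for d in(t,s)]),np.hstack([tile(d,(*dr,.02),6,400,300,[circ(dr,.03,.034)]) for d in(t,s)])]))
E
```

```text
t 7.7 tcp [ 0.6191 -0.1492  0.2289] yawx 179.99 z [ 0.005  -0.0019 -1.    ] open 0.0856 grip 0.0 F [ 0.0133  0.7459 -0.6244] q6 -1.92
turn [-0.0006  0.0016 -0.    ] shift [ 0.7221 -0.4243  0.0267]
```

View pics/a4.png

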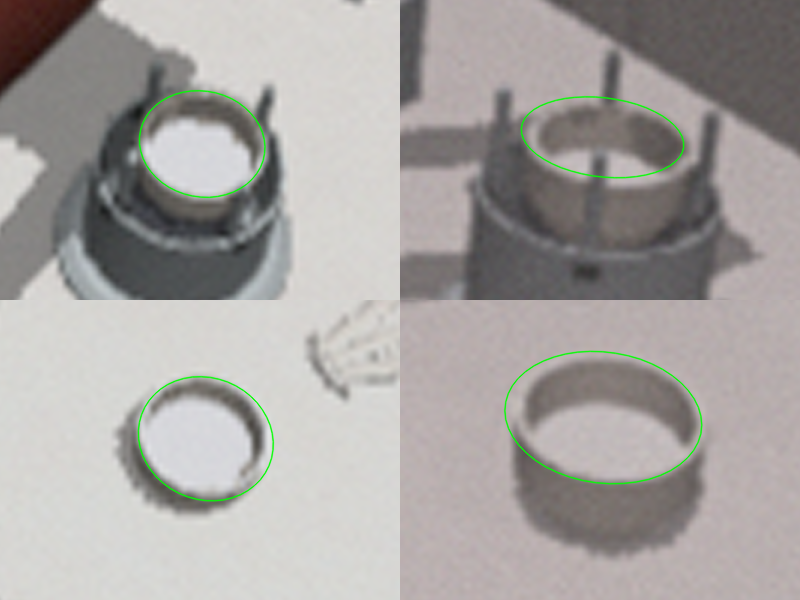

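The first dish sits level between the posts, with its rim around (203,143) in the top-left tile. The second dish fits at (.4005,-.277).

carry_out([
  [0,0,0,0.729,-0.426,0,-1],
  [0,0,0,0.729,-0.426,0,-1],
  [0,0,0,0.729,-0.426,0,-1],
  [0,0,0,0.729,-0.426,0,-1],
  [0,0,0,0.729,-0.426,0,-1],
])

```text
t: 8.3
tool_pos: [0.4001, -0.2751, 0.2231]
tool_rot: [0.001, -3.141, -0.001]
contact_force: [-0.1, -0.9, 1.0]
opening: 0.0854
grip_force: 0.0
```

carry_out([
  [0,0,0,0,0,0,-1],
  [0,0,0,0,0,0.16,-1],
  [0,0,0,0,0,0.32,-1],
  [0,0,0,0,0,0.48,-1],
  [0,0,0,0,0,0.48,-1],
])

```text
t: 8.8
tool_pos: [0.3976, -0.2702, 0.072]
tool_rot: [0.0, -3.13, -0.017]
contact_force: [-0.5, 0.1, 0.1]
opening: 0.0856
grip_force: 0.0
```

```bash
python3 go.py .4005 -.277 .007 180
```

```text
t 8.8 tcp [ 0.3976 -0.2702  0.072 ] yawx -179.99 z [-0.0116  0.0112 -0.9999] open 0.0856 grip 0.0 F [-0.4578  0.0739  0.0981] q6 -2.32
turn [ 0.0036 -0.0037  0.    ] shift [-0.0123 -0.0252  0.2162]
```

carry_out([
  [0,0,0,0,0,0.1,-1],
  [0,0,0,0,0,0.15,-1],
  [0,0,0,0,0,0.15,-1],
  [0,0,0,0,0,0.15,-1],
])

```text
t: 9.2
tool_pos: [0.4033, -0.2757, 0.0368]
tool_rot: [-0.0, 3.14, -0.002]
contact_force: [-0.1, -0.5, -0.3]
opening: 0.0857
grip_force: 0.0
```

```bash
python3 go.py .4005 -.277 .007 180
```

```text
t 9.2 tcp [ 0.4033 -0.2757  0.0368] yawx -179.98 z [ 0.0018 -0.0015 -1.    ] open 0.0857 grip 0.0 F [-0.1185 -0.4861 -0.2695] q6 -2.32
turn [-0.0005  0.0006  0.0001] shift [ 0.0095 -0.0043  0.0995]
```

carry_out([
  [0,0,0,0.009,-0.004,0.05,-1],
  [0,0,0,0.009,-0.004,0.095,-1],
  [0,0,0,0.009,-0.004,0.095,-1],
  [0,0,0,0.009,-0.004,0.095,0.3],
  [0,0,0,0.009,-0.004,0.095,0.6],
])

```text
t: 9.7
tool_pos: [0.4, -0.2764, 0.0073]
tool_rot: [0.0, 3.141, -0.001]
contact_force: [-2.0, 1.5, 25.6]
opening: 0.0589
grip_force: 29.1
```

carry_out([
  [0,0,0,0,0,0,1],
  [0,0,0,0,0,0,1],
  [0,0,0,0,0,0,1],
  [0,0,0,0,0,0,1],
  [0,0,0,0,0,0,1],
])

```text
t: 10.2
tool_pos: [0.4001, -0.2766, 0.0077]
tool_rot: [0.0, 3.14, -0.001]
contact_force: [-1.5, 2.0, 6.0]
opening: 0.0584
grip_force: 43.1
```

carry_out([
  [0,0,0,0,0,-0.1,1],
  [0,0,0,0,0,-0.25,1],
  [0,0,0,0,0,-0.4,1],
  [0,0,0,0,0,-0.55,1],
  [0,0,0,0,0,-0.65,1],
])

```text
t: 10.7
tool_pos: [0.4001, -0.2767, 0.2051]
tool_rot: [0.0, 3.138, -0.005]
contact_force: [0.7, 0.3, -2.6]
opening: 0.0583
grip_force: 44.5
```

carry_out([
  [0,0,0,0,0,0,1],
  [0,0,0,0,0,0,1],
])

```text
t: 10.9
tool_pos: [0.3993, -0.276, 0.2011]
tool_rot: [0.0, 3.141, -0.001]
contact_force: [-0.8, 0.2, -3.1]
opening: 0.0584
grip_force: 44.5
```

```bash
python3 go.py .6165 -.1485 .2 180
```

```text
t 10.9 tcp [ 0.3993 -0.276   0.2011] yawx 180.0 z [ 0.0002 -0.0004 -1.    ] open 0.0584 grip 44.5 F [-0.7972  0.2116 -3.1172] q6 -2.33
turn [-0.0001  0.0001 -0.    ] shift [-0.724   0.4252  0.0035]
```

carry_out([
  [0,0,0,-0.08,0.05,0,1],
  [0,0,0,-0.18,0.11,0,1],
  [0,0,0,-0.3,0.18,0,1],
  [0,0,0,-0.4,0.24,0,1],
  [0,0,0,-0.45,0.26,0,1],
])

```text
t: 11.4
tool_pos: [0.5346, -0.1956, 0.1974]
tool_rot: [0.004, -3.137, -0.005]
contact_force: [-0.5, -1.4, -3.1]
opening: 0.058
grip_force: 44.5
```

carry_out([
  [0,0,0,-0.07,0.04,0,1],
  [0,0,0,-0.17,0.1,0,1],
  [0,0,0,-0.25,0.15,0,1],
  [0,0,0,-0.274,0.165,0,1],
  [0,0,0,-0.274,0.165,0,1],
])

```text
t: 11.9
tool_pos: [0.616, -0.1482, 0.1988]
tool_rot: [0.002, -3.138, -0.001]
contact_force: [-0.5, 0.4, -1.9]
opening: 0.0585
grip_force: 44.5
```

carry_out([
  [0,0,0,0,0,0.08,1],
  [0,0,0,0,0,0.16,1],
  [0,0,0,0,0,0.22,1],
  [0,0,0,0,0,0.22,1],
  [0,0,0,0,0,0.22,1],
])

```text
t: 12.4
tool_pos: [0.6159, -0.1491, 0.135]
tool_rot: [-0.001, -3.14, -0.0]
contact_force: [-0.2, -0.2, -1.4]
opening: 0.0585
grip_force: 44.5
```

```bash
python3 go.py .6165 -.1485 .095 180; python3 - <<'E'
from ov import *
li=np.array((.616,-.148))
cv2.imwrite("pics/a5.png",np.hstack([tile(d,(*li,.11),6,400,400,[]) for d in(t,s)]))
E
```

```text
t 12.4 tcp [ 0.6159 -0.1491  0.135 ] yawx 179.95 z [-0.0011  0.0002 -1.    ] open 0.0585 grip 44.5 F [-0.166  -0.1868 -1.4274] q6 -1.92
turn [ 0.0001 -0.0004 -0.0003] shift [-0.002   0.002   0.1332]
```

View pics/a5.png

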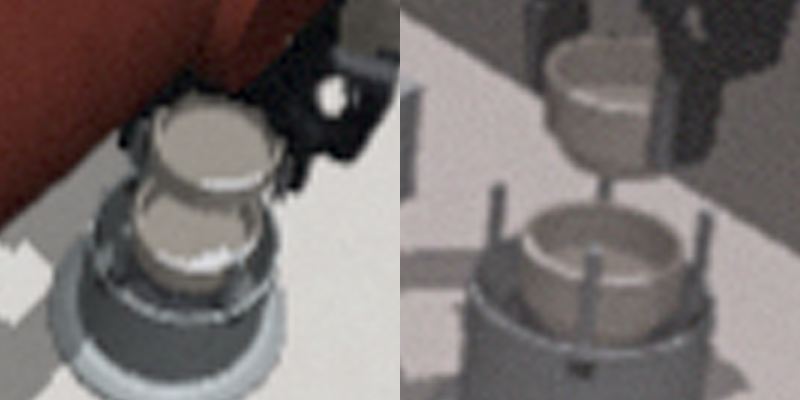

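```bash
python3 - <<'E'
from ov import *
li=(.616,-.148,.11)
for d,o,pts in((t,0,((198,217,.096),(214,148,.161))),(s,400,((604,241,.096),(626,75,.161)))):
    u,v=proj(d,li)
    for a,b,z in pts: print(ray(d,u+(a-o-200)/6,v+(b-200)/6,z))
E
```

```text
[ 0.6158 -0.149   0.096 ]
[ 0.6112 -0.1486  0.161 ]
[ 0.6148 -0.1537  0.096 ]
[ 0.6193 -0.15    0.161 ]
```

carry_out([
  [0,0,0,0,0,0.04,1],
  [0,0,0,0,0,0.08,1],
  [0,0,0,0,0,0.115,1],
  [0,0,0,0,0,0.115,1],
])

```text
t: 13.0
tool_pos: [0.6146, -0.1479, 0.0973]
tool_rot: [-0.0, -3.136, -0.003]
contact_force: [0.1, -0.7, -2.6]
opening: 0.0584
grip_force: 44.4
```

carry_out([
  [0,0,0,0,0,0.02,1],
  [0,0,0,0,0,0.035,1],
  [0,0,0,0,0,0.05,1],
  [0,0,0,0,0,0.05,1],
])

```text
t: 13.4
tool_pos: [0.6164, -0.1485, 0.0852]
tool_rot: [-0.0, -3.141, -0.0]
contact_force: [-1.2, -0.5, -3.1]
opening: 0.0583
grip_force: 44.5
```

carry_out([
  [0,0,0,0,0,0.015,1],
  [0,0,0,0,0,0.03,1],
  [0,0,0,0,0,0.04,1],
  [0,0,0,0,0,0.04,1],
  [0,0,0,0,0,0.04,1],
])

```text
t: 13.9
tool_pos: [0.6166, -0.1486, 0.0734]
tool_rot: [-0.0, -3.142, -0.0]
contact_force: [-1.8, 1.5, -1.7]
opening: 0.058
grip_force: 44.5
```

```bash
python3 go.py .6165 -.1485 .07 180; python3 - <<'E'
from ov import *
li=np.array((.616,-.148))
cv2.imwrite("pics/a6.png",np.hstack([tile(d,(*li,.11),6,400,400,[]) for d in(t,s)]))
E
```

```text
t 13.9 tcp [ 0.6166 -0.1486  0.0734] yawx 179.99 z [-0.0001  0.0002 -1.    ] open 0.058 grip 44.5 F [-1.7799  1.4621 -1.6691] q6 -1.92
turn [ 0.0001 -0.     -0.    ] shift [0.0002 0.0002 0.0112]
```

View pics/a6.png

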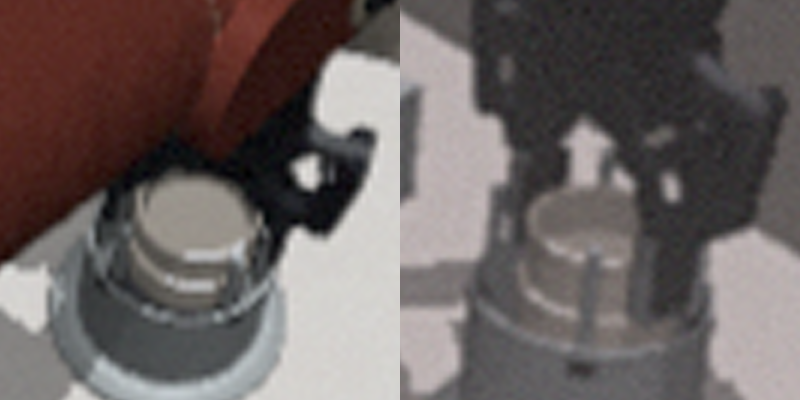

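The upper dish is nested in the lower one, with its rim at about (195,215), and the plate is down. I'll release.

carry_out([
  [0,0,0,0,0,0,-0.5],
  [0,0,0,0,0,0,-0.7],
  [0,0,0,0,0,0,-0.9],
  [0,0,0,0,0,0,-0.9],
  [0,0,0,0,0,0,-0.9],
])

```text
t: 14.5
tool_pos: [0.6168, -0.1488, 0.0741]
tool_rot: [0.0, 3.141, -0.0]
contact_force: [0.6, 0.6, -0.2]
opening: 0.0812
grip_force: 0.0
```

carry_out([
  [0,0,0,0,0,-0.03,-1],
  [0,0,0,0,0,-0.1,-1],
  [0,0,0,0,0,-0.25,-1],
  [0,0,0,0,0,-0.4,-1],
  [0,0,0,0,0,-0.5,-1],
])

```text
t: 15.0
tool_pos: [0.6178, -0.149, 0.2288]
tool_rot: [0.0, 3.136, -0.003]
contact_force: [-0.5, 0.6, 0.6]
opening: 0.0852
grip_force: 0.0
```

carry_out([
  [0,0,0,0.37,0.68,0,-1],
  [0,0,0,0.37,0.68,0,-1],
  [0,0,0,0.37,0.68,0,-1],
  [0,0,0,0.37,0.68,0,-1],
  [0,0,0,0.37,0.68,0,-1],
])

```text
t: 15.5
tool_pos: [0.5041, 0.0577, 0.2247]
tool_rot: [-0.002, 3.14, 0.001]
contact_force: [0.5, -0.6, 1.4]
opening: 0.0855
grip_force: 0.0
```

carry_out([
  [0,0,0,0.37,0.68,0,-0.2],
  [0,0,0,0.37,0.68,0,-0.2],
  [0,0,0,0.37,0.68,0,-0.2],
  [0,0,0,0.37,0.68,0,-0.2],
  [0,0,0,0.37,0.68,0,-0.2],
])

```text
t: 16.0
tool_pos: [0.393, 0.2617, 0.2248]
tool_rot: [-0.003, 3.14, 0.002]
contact_force: [0.6, -0.3, 0.0]
opening: 0.051
grip_force: 0.0
```

```bash
python3 go.py .395 .261 .1 180; python3 - <<'E'
from ov import *
li=np.array((.616,-.148));c=(.395,.261)
cv2.imwrite("pics/a7.png",np.vstack([np.hstack([tile(d,(*li,.1),6,400,300,[circ(li,.03,.096)]) for d in(t,s)]),np.hstack([tile(d,(*c,.03),5,400,300,[circ(c,.047,0),circ(c,.0095,.046)]) for d in(t,s)])]))
E
```

```text
t 16.0 tcp [0.393  0.2617 0.2248] yawx -179.88 z [ 0.0013  0.0012 -1.    ] open 0.051 grip 0.0 F [ 0.586  -0.2896  0.0404] q6 -1.14
turn [0.0004 0.0004 0.0006] shift [-0.0062 -0.0028  0.4162]
```

View pics/a7.png

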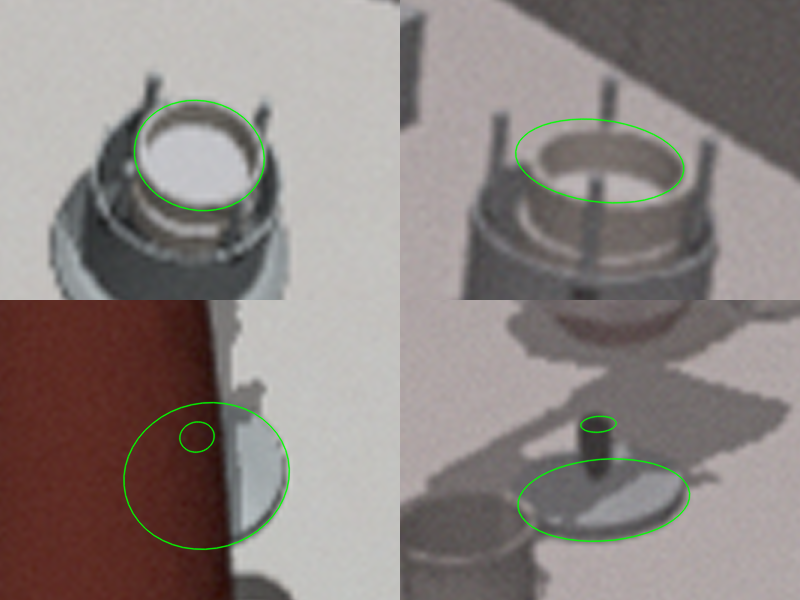

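Both dishes sit level in the lift, with the upper rim at about (200,155). The cover overlay matches, with the knob at (597,425). I'll descend to the knob.

carry_out([
  [0,0,0,-0.005,-0.002,0.15,-0.2],
  [0,0,0,-0.005,-0.002,0.3,-0.2],
  [0,0,0,-0.005,-0.002,0.45,-0.2],
  [0,0,0,-0.005,-0.002,0.5,-0.2],
  [0,0,0,-0.005,-0.002,0.5,-0.2],
])

```text
t: 16.6
tool_pos: [0.3943, 0.257, 0.0708]
tool_rot: [-0.002, -3.136, 0.005]
contact_force: [-0.8, 0.3, -0.3]
opening: 0.0514
grip_force: 0.0
```

carry_out([
  [0,0,0,0,0,0.05,-0.2],
  [0,0,0,0,0,0.1,-0.2],
  [0,0,0,0,0,0.1,-0.2],
])

```text
t: 16.9
tool_pos: [0.3964, 0.2582, 0.044]
tool_rot: [-0.001, -3.141, 0.001]
contact_force: [-0.1, 0.7, -0.7]
opening: 0.0515
grip_force: 0.0
```

```bash
python3 go.py .3945 .261 .020 180
```

```text
t 16.9 tcp [0.3964 0.2582 0.044 ] yawx 179.96 z [-0.0006 -0.0005 -1.    ] open 0.0515 grip 0.0 F [-0.0538  0.666  -0.6882] q6 -1.15
turn [-0.0002 -0.0002 -0.0002] shift [0.0063 0.0092 0.08  ]
```

carry_out([
  [0,0,0,0.006,0.009,0.04,-0.2],
  [0,0,0,0.006,0.009,0.073,-0.2],
  [0,0,0,0.006,0.009,0.073,-0.2],
  [0,0,0,0.006,0.009,0.073,0.3],
  [0,0,0,0.006,0.009,0.073,0.6],
])

```text
t: 17.4
tool_pos: [0.3947, 0.2616, 0.0223]
tool_rot: [0.0, 3.141, 0.0]
contact_force: [0.2, 1.0, 0.8]
opening: 0.0227
grip_force: 0.0
```

carry_out([
  [0,0,0,0,0,0,1],
  [0,0,0,0,0,0,1],
  [0,0,0,0,0,0,1],
  [0,0,0,0,0,0,1],
  [0,0,0,0,0,0,1],
])

```text
t: 17.9
tool_pos: [0.3949, 0.2617, 0.0225]
tool_rot: [0.0, 3.141, 0.001]
contact_force: [-0.1, -0.1, 4.6]
opening: 0.0171
grip_force: 39.5
```

```bash
python3 go.py .3945 .261 .020 180
```

```text
t 17.9 tcp [0.3949 0.2617 0.0225] yawx 179.99 z [ 0.001   0.0005 -1.    ] open 0.0171 grip 39.5 F [-0.1275 -0.1023  4.5951] q6 -1.14
turn [ 0.0002  0.0003 -0.    ] shift [ 0.0012 -0.0025  0.0084]
```

carry_out([
  [0,0,0,0,0,-0.1,1],
  [0,0,0,0,0,-0.25,1],
  [0,0,0,0,0,-0.4,1],
  [0,0,0,0,0,-0.55,1],
  [0,0,0,0,0,-0.65,1],
])

```text
t: 18.4
tool_pos: [0.3948, 0.2617, 0.2199]
tool_rot: [0.0, 3.139, 0.002]
contact_force: [0.7, -0.8, -0.8]
opening: 0.0173
grip_force: 39.5
```

carry_out([
  [0,0,0,-0.06,-0.12,0,1],
  [0,0,0,-0.14,-0.26,0,1],
  [0,0,0,-0.21,-0.4,0,1],
  [0,0,0,-0.29,-0.54,0,1],
  [0,0,0,-0.37,-0.685,0,1],
])

```text
t: 18.9
tool_pos: [0.5053, 0.0543, 0.2159]
tool_rot: [0.0, -3.14, -0.0]
contact_force: [1.0, 0.8, -0.4]
opening: 0.0171
grip_force: 39.5
```

carry_out([
  [0,0,0,-0.08,-0.14,0,1],
  [0,0,0,-0.15,-0.28,0,1],
  [0,0,0,-0.22,-0.42,0,1],
  [0,0,0,-0.3,-0.56,0,1],
  [0,0,0,-0.367,-0.683,0,1],
])

```text
t: 19.4
tool_pos: [0.6155, -0.1511, 0.2154]
tool_rot: [-0.002, -3.14, -0.001]
contact_force: [0.3, 0.1, -1.0]
opening: 0.0171
grip_force: 39.5
```

carry_out([
  [0,0,0,0,0,0,1],
  [0,0,0,0,0,0.05,1],
  [0,0,0,0,0,0.13,1],
  [0,0,0,0,0,0.18,1],
  [0,0,0,0,0,0.18,1],
])

```text
t: 19.9
tool_pos: [0.6125, -0.1469, 0.1581]
tool_rot: [0.002, -3.134, -0.005]
contact_force: [-0.0, 0.6, -1.6]
opening: 0.0172
grip_force: 39.6
```

```bash
python3 go.py .616 -.1485 .135 180; python3 - <<'E'
from ov import *
p=get_obs()["tool_pos"];c=p
cv2.imwrite("pics/a8.png",np.hstack([tile(d,(.616,-.148,.12),5,400,400,[circ(c,.047,p[2]-.0225),circ(c,.0095,p[2]+.0235)]) for d in(t,s)]))
E
```

```text
t 19.9 tcp [ 0.6125 -0.1469  0.1581] yawx -179.93 z [-0.0075  0.0029 -1.    ] open 0.0172 grip 39.6 F [-0.0456  0.5851 -1.6313] q6 -1.93
turn [ 0.0009 -0.0024  0.0004] shift [-0.0121 -0.0057  0.0769]
```

View pics/a8.png

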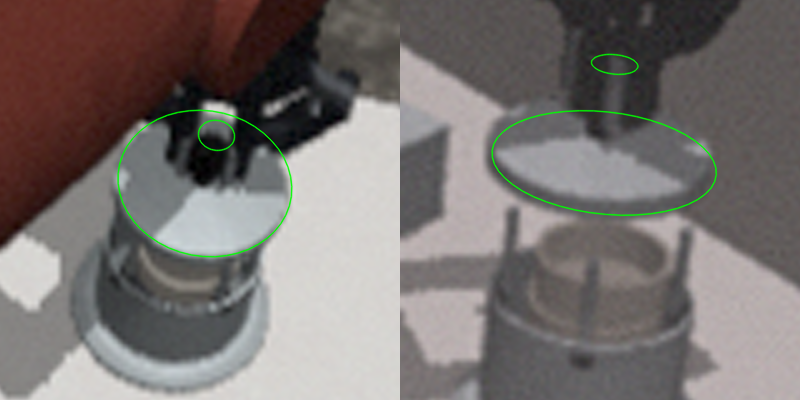

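The cover is level and centred under the tool, with the rim ellipse matching at about (204,183), above the posts.

carry_out([
  [0,0,0,0,0,0.03,1],
  [0,0,0,0,0,0.05,1],
  [0,0,0,0,0,0.06,1],
  [0,0,0,0,0,0.06,1],
  [0,0,0,0,0,0.06,1],
])

```text
t: 20.5
tool_pos: [0.6155, -0.149, 0.145]
tool_rot: [0.0, 3.141, -0.0]
contact_force: [-0.7, -0.2, -0.4]
opening: 0.017
grip_force: 39.6
```

```bash
python3 go.py .616 -.1485 .123 180
```

```text
t 20.5 tcp [ 0.6155 -0.149   0.145 ] yawx 179.99 z [ 0.0002 -0.0001 -1.    ] open 0.017 grip 39.6 F [-0.6953 -0.1926 -0.3781] q6 -1.93
turn [-0.      0.0001 -0.0001] shift [-0.0016  0.0018  0.0735]
```

carry_out([
  [0,0,0,-0.002,0.001,0.025,1],
  [0,0,0,-0.002,0.001,0.045,1],
  [0,0,0,-0.002,0.001,0.06,1],
  [0,0,0,-0.002,0.001,0.07,1],
  [0,0,0,-0.002,0.001,0.07,1],
])

```text
t: 21.0
tool_pos: [0.6166, -0.148, 0.1235]
tool_rot: [0.0, 3.14, 0.002]
contact_force: [4.1, 3.4, -2.8]
opening: 0.0172
grip_force: 39.5
```

```bash
python3 go.py .616 -.1485 .123 180
```

```text
t 21.0 tcp [ 0.6166 -0.148   0.1235] yawx 180.0 z [ 0.0014  0.0013 -1.    ] open 0.0172 grip 39.5 F [ 4.0597  3.3549 -2.7888] q6 -1.92
turn [ 0.0004  0.0004 -0.    ] shift [ 0.002  -0.0018  0.0016]
```

carry_out([
  [0,0,0,-0.004,0.004,0,1],
  [0,0,0,-0.007,0.007,0,1],
  [0,0,0,-0.007,0.007,0,1],
  [0,0,0,-0.007,0.007,0,1],
])

```text
t: 21.4
tool_pos: [0.6178, -0.1467, 0.1237]
tool_rot: [-0.0, -3.141, 0.0]
contact_force: [-0.4, 0.2, -1.3]
opening: 0.0172
grip_force: 39.7
```

```bash
python3 go.py .616 -.1485 .123 180
```

```text
t 21.4 tcp [ 0.6178 -0.1467  0.1237] yawx 179.99 z [-0.001  -0.0002 -1.    ] open 0.0172 grip 39.7 F [-0.4284  0.1876 -1.2714] q6 -1.92
turn [-0.0001 -0.0003 -0.    ] shift [ 0.0058 -0.0061  0.0023]
```

carry_out([
  [0,0,0,-0.004,0.004,0,1],
  [0,0,0,-0.004,0.004,0.003,1],
  [0,0,0,-0.004,0.004,0.005,1],
  [0,0,0,-0.004,0.004,0.005,1],
])

```text
t: 21.8
tool_pos: [0.6194, -0.1454, 0.123]
tool_rot: [0.0, 3.141, -0.0]
contact_force: [-0.7, 0.4, 2.7]
opening: 0.0171
grip_force: 40.0
```

carry_out([
  [0,0,0,0,0,0,0.4],
  [0,0,0,0,0,0,0.2],
  [0,0,0,0,0,0,0],
  [0,0,0,0,0,0,0],
  [0,0,0,0,0,0,0],
])

```text
t: 22.3
tool_pos: [0.6193, -0.1454, 0.1223]
tool_rot: [-0.0, -3.141, -0.0]
contact_force: [0.1, 0.7, 0.1]
opening: 0.0425
grip_force: 0.0
```

carry_out([
  [0,0,0,0,0,-0.05,0],
  [0,0,0,0,0,-0.15,0],
  [0,0,0,0,0,-0.3,0],
  [0,0,0,0,0,-0.42,0],
  [0,0,0,0,0,-0.42,0],
])

```text
t: 22.8
tool_pos: [0.6226, -0.1465, 0.2582]
tool_rot: [0.0, 3.128, -0.008]
contact_force: [0.2, -0.8, 0.4]
opening: 0.0428
grip_force: 0.0
```

```bash
python3 go.py .414 -.147 .25 145
```

```text
t 22.8 tcp [ 0.6226 -0.1465  0.2582] yawx 180.0 z [ 0.0135 -0.0049 -0.9999] open 0.0428 grip 0.0 F [ 0.2471 -0.8375  0.3816] q6 -1.92
turn [-0.0002  0.0046  0.1944] shift [ 0.6958 -0.0016  0.018 ]
```

Moving aside a little is unneeded: the first pictures still show the bottle, mill and rack untouched. My last view will be one montage.

```bash
python3 - <<'E'
from ov import *
T0=dict(t,img=cv2.imread("pics/top0.png"));S0=dict(s,img=cv2.imread("pics/scene0.png"))
bo=np.array((.4145,-.147));mi=np.array((.415,.003));li=np.array((.619,-.1455));rk=np.array((.618,.1535));e=np.array([-.188,.982]);a=np.radians(-35);f=np.array((np.cos(a),np.sin(a)))
rows=[]
for d,d0 in((t,T0),(s,S0)):
    b=[circ(bo,.024,0),circ(bo,.014,.111),circ(bo,.014,.128),[(*bo,.141),(*(bo+.021*f),.141)]]
    m_=[circ(mi,.026,0),circ(mi,.024,.064),circ(mi,.024,.128)]
    c=[circ(li,.047,.1005),circ(li,.0095,.1465)]
    r=[circ(rk+k*.085*e,.033,.058) for k in(-1,0,1)]
    rows.append(np.hstack([tile(d0,(*bo,.07),4.6,190,300,b),tile(d0,(*mi,.07),4.6,190,300,m_),tile(d,(*li,.11),4,180,300,c),tile(d0,(*rk,.05),2.3,240,300,r)]))
cv2.imwrite("pics/b1.png",np.vstack(rows))
E
```

```text
(no output)
```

View pics/b1.png

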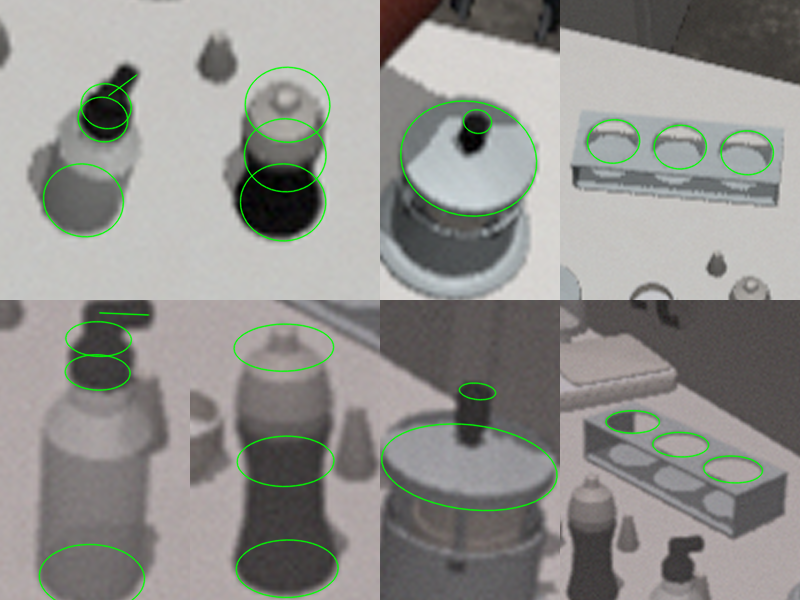

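The cover is seated level, with its rim overlay matching at about (468,158). The bottle, mill and rack overlays fit as well. I'll go to the bottle.

carry_out([
  [0,0,0.178,0.69,0,0,-0.2],
  [0,0,0.178,0.69,0,0,-0.2],
  [0,0,0.178,0.69,0,0,-0.2],
  [0,0,0.178,0.69,0,0,-0.2],
  [0,0,0.178,0.69,0,0,-0.2],
])

```text
t: 23.4
tool_pos: [0.4078, -0.1443, 0.2456]
tool_rot: [-0.871, -3.014, -0.001]
contact_force: [0.8, 0.7, 0.3]
opening: 0.051
grip_force: 0.0
```

carry_out([
  [0,0,0,0,0,0,-0.2],
  [0,0,0,0,0,0.1,-0.2],
  [0,0,0,0,0,0.2,-0.2],
  [0,0,0,0,0,0.25,-0.2],
  [0,0,0,0,0,0.25,-0.2],
])

```text
t: 23.9
tool_pos: [0.4114, -0.1444, 0.1703]
tool_rot: [-0.864, -3.014, -0.003]
contact_force: [-0.5, -0.3, 0.8]
opening: 0.051
grip_force: 0.0
```

```bash
python3 go.py .415 -.147 .105 148
```

```text
t 23.9 tcp [ 0.4114 -0.1444  0.1703] yawx 148.0 z [-0.0057  0.0033 -1.    ] open 0.051 grip 0.0 F [-0.5289 -0.3461  0.7821] q6 -1.52
turn [-0.0001 -0.0021  0.    ] shift [-0.016  -0.0009  0.2176]
```

carry_out([
  [0,0,0,-0.008,0,0,-0.2],
  [0,0,0,-0.008,0,0,-0.2],
])

```text
t: 24.1
tool_pos: [0.4158, -0.1472, 0.1752]
tool_rot: [0.866, 3.017, -0.001]
contact_force: [-0.6, -0.1, 0.5]
opening: 0.0514
grip_force: 0.0
```

```bash
python3 go.py .415 -.147 .105 148
```

```text
t 24.1 tcp [ 0.4158 -0.1472  0.1752] yawx 147.97 z [ 0.0024 -0.0013 -1.    ] open 0.0514 grip 0.0 F [-0.5897 -0.0995  0.5304] q6 -1.52
turn [ 0.0001  0.0009 -0.0001] shift [ 0.0032 -0.0008  0.234 ]
```

carry_out([
  [0,0,0,0.003,0,0.08,-0.2],
  [0,0,0,0.003,0,0.16,-0.2],
  [0,0,0,0.003,0,0.232,-0.2],
  [0,0,0,0.003,0,0.232,-0.2],
  [0,0,0,0.003,0,0.232,-0.2],
])

```text
t: 24.6
tool_pos: [0.4143, -0.1465, 0.1051]
tool_rot: [0.867, 3.018, -0.0]
contact_force: [0.3, -0.1, 0.4]
opening: 0.0512
grip_force: 0.0
```

carry_out([
  [0,0,0,0,0,0,0.1],
  [0,0,0,0,0,0,0.2],
  [0,0,0,0,0,0,0.4],
  [0,0,0,0,0,0,0.6],
  [0,0,0,0,0,0,0.8],
])

```text
t: 25.1
tool_pos: [0.4147, -0.1468, 0.1055]
tool_rot: [0.866, 3.017, -0.001]
contact_force: [-1.4, 0.0, 5.3]
opening: 0.0255
grip_force: 39.0
```

carry_out([
  [0,0,0,0,0,0,1],
  [0,0,0,0,0,0,1],
  [0,0,0,0,0,0,1],
])

```text
t: 25.4
tool_pos: [0.4147, -0.1468, 0.1055]
tool_rot: [0.866, 3.017, -0.001]
contact_force: [-0.7, 0.6, 6.4]
opening: 0.0256
grip_force: 39.0
```

```bash
python3 go.py .634 .069 .2 148
```

```text
t 25.4 tcp [ 0.4147 -0.1468  0.1055] yawx 147.95 z [ 0.0026 -0.0015 -1.    ] open 0.0256 grip 39.0 F [-0.7163  0.5952  6.4102] q6 -1.52
turn [ 0.      0.0009 -0.0003] shift [-0.239   0.9976 -0.3141]
```

carry_out([
  [0,0,0,0,0,-0.06,1],
  [0,0,0,0,0,-0.16,1],
  [0,0,0,0,0,-0.26,1],
  [0,0,0,0,0,-0.33,1],
  [0,0,0,0,0,-0.33,1],
])

```text
t: 25.9
tool_pos: [0.4153, -0.147, 0.2063]
tool_rot: [0.865, 3.013, -0.002]
contact_force: [-0.1, 0.1, -0.9]
opening: 0.0259
grip_force: 39.6
```

carry_out([
  [0,0,0,-0.02,0.08,0,1],
  [0,0,0,-0.045,0.19,0,1],
  [0,0,0,-0.07,0.3,0,1],
  [0,0,0,-0.1,0.41,0,1],
  [0,0,0,-0.12,0.5,0,1],
])

```text
t: 26.4
tool_pos: [0.5237, -0.0366, 0.2003]
tool_rot: [-0.865, -3.017, 0.0]
contact_force: [-0.5, -0.5, -1.7]
opening: 0.0258
grip_force: 39.8
```

carry_out([
  [0,0,0,-0.025,0.11,0,1],
  [0,0,0,-0.05,0.22,0,1],
  [0,0,0,-0.08,0.33,0,1],
  [0,0,0,-0.105,0.43,0,1],
  [0,0,0,-0.119,0.497,0,1],
])

```text
t: 26.9
tool_pos: [0.6331, 0.071, 0.1998]
tool_rot: [-0.864, -3.017, 0.001]
contact_force: [-0.5, -0.7, -2.5]
opening: 0.0256
grip_force: 39.8
```

carry_out([
  [0,0,0,0,0,0,1],
  [0,0,0,0,0,0,1],
  [0,0,0,0,0,0,1],
])

```text
t: 27.2
tool_pos: [0.632, 0.0688, 0.2015]
tool_rot: [-0.867, -3.017, 0.001]
contact_force: [0.8, -0.7, -1.4]
opening: 0.0256
grip_force: 39.8
```

```bash
python3 go.py .634 .070 .114 148; python3 - <<'E'
from ov import *
# bottle silhouette check: dark collar centroid in each camera vs predicted
p=get_obs()["tool_pos"]
for d in(t,s):
    print(proj(d,p+[0,0,-.1055]),proj(d,p+[0,0,-.05]))
cv2.imwrite("pics/x.png",t["img"]);cv2.imwrite("pics/xs.png",s["img"])
E
```

```text
t 27.2 tcp [0.632  0.0688 0.2015] yawx 147.92 z [-0.0022 -0.0003 -1.    ] open 0.0256 grip 39.8 F [ 0.8045 -0.7117 -1.3814] q6 -1.02
turn [-0.0004 -0.0005 -0.0004] shift [-0.0038  0.0073  0.2916]
[328.0918 182.4783] [328.4729 171.0868]
[375.4253 211.9893] [376.5288 191.9861]
```

carry_out([
  [0,0,0,-0.004,0.007,0.05,1],
  [0,0,0,-0.004,0.007,0.1,1],
  [0,0,0,-0.004,0.007,0.16,1],
  [0,0,0,-0.004,0.007,0.2,1],
  [0,0,0,-0.004,0.007,0.2,1],
])

```text
t: 27.8
tool_pos: [0.6329, 0.0705, 0.1386]
tool_rot: [-0.865, -3.013, 0.003]
contact_force: [-0.3, 0.2, -1.3]
opening: 0.0258
grip_force: 39.8
```

carry_out([
  [0,0,0,0,0,0.03,1],
  [0,0,0,0,0,0.06,1],
  [0,0,0,0,0,0.08,1],
  [0,0,0,0,0,0.085,1],
  [0,0,0,0,0,0.085,1],
])

```text
t: 28.3
tool_pos: [0.6351, 0.0705, 0.117]
tool_rot: [-0.867, -3.019, 0.0]
contact_force: [-0.0, -0.2, -1.6]
opening: 0.0258
grip_force: 39.8
```

```bash
python3 go.py .634 .070 .1125 148
```

```text
t 28.3 tcp [0.6351 0.0705 0.117 ] yawx 147.96 z [-0.0004  0.     -1.    ] open 0.0258 grip 39.8 F [-0.008  -0.1892 -1.638 ] q6 -1.02
turn [-0.0001 -0.0001 -0.0002] shift [ 0.0022 -0.0035  0.0151]
```

carry_out([
  [0,0,0,0,0,0.008,1],
  [0,0,0,0,0,0.014,1],
  [0,0,0,0,0,0.014,1],
])

```text
t: 28.6
tool_pos: [0.6351, 0.0705, 0.113]
tool_rot: [-0.867, -3.019, 0.0]
contact_force: [-0.2, -0.0, -1.3]
opening: 0.0253
grip_force: 39.8
```

carry_out([
  [0,0,0,0,0,0,0.3],
  [0,0,0,0,0,0,0.2],
  [0,0,0,0,0,0,0],
  [0,0,0,0,0,0,-0.1],
  [0,0,0,0,0,0,-0.2],
])

```text
t: 29.1
tool_pos: [0.6353, 0.0705, 0.1133]
tool_rot: [0.867, 3.019, 0.0]
contact_force: [0.0, -0.7, -0.7]
opening: 0.0508
grip_force: 0.0
```

carry_out([
  [0,0,0,0,0,-0.03,-0.2],
  [0,0,0,0,0,-0.1,-0.2],
  [0,0,0,0,0,-0.2,-0.2],
  [0,0,0,0,0,-0.35,-0.4],
  [0,0,0,0,0,-0.42,-0.6],
])

```text
t: 29.6
tool_pos: [0.6369, 0.0705, 0.245]
tool_rot: [0.865, 3.013, 0.003]
contact_force: [0.7, 0.2, 0.8]
opening: 0.0684
grip_force: 0.0
```

```bash
python3 go.py .415 .003 .24 169
```

```text
t 29.6 tcp [0.6369 0.0705 0.245 ] yawx 147.96 z [ 0.007 -0.    -1.   ] open 0.0684 grip 0.0 F [0.7194 0.2408 0.8441] q6 -1.02
turn [ 0.0008  0.0021 -0.1169] shift [ 0.5075 -0.5833  0.0113]
```

carry_out([
  [0,0,0.211,0.505,-0.583,0,-0.8],
  [0,0,0.211,0.505,-0.583,0,-0.8],
  [0,0,0.211,0.505,-0.583,0,-0.8],
  [0,0,0.211,0.505,-0.583,0,-0.8],
  [0,0,0.211,0.505,-0.583,0,-0.8],
])

```text
t: 30.1
tool_pos: [0.4117, 0.0022, 0.2395]
tool_rot: [1.808, 2.569, 0.0]
contact_force: [0.6, -0.6, -0.3]
opening: 0.0767
grip_force: 0.0
```

carry_out([
  [0,0,0,0,0,0,-0.8],
  [0,0,0,0,0,0.1,-0.8],
  [0,0,0,0,0,0.2,-0.8],
  [0,0,0,0,0,0.25,-0.8],
  [0,0,0,0,0,0.25,-0.8],
])

```text
t: 30.6
tool_pos: [0.4129, 0.003, 0.1619]
tool_rot: [-1.799, -2.57, 0.003]
contact_force: [0.9, 0.8, 0.7]
opening: 0.0768
grip_force: 0.0
```

carry_out([
  [0,0,0,0,0,0,-0.8],
  [0,0,0,0,0,0,-0.8],
])

```text
t: 30.8
tool_pos: [0.4152, 0.0025, 0.166]
tool_rot: [1.801, 2.571, 0.002]
contact_force: [0.0, -0.3, -0.1]
opening: 0.0771
grip_force: 0.0
```

```bash
python3 go.py .415 .003 .078 110; python3 - <<'E'
from ov import *
# bottle placed check: overlay diff numbers - bright/dark collar location
rk=np.array((.618,.1535));e=np.array([-.188,.982]);h=rk-.085*e
for d,n in((t,"t"),(s,"s")):
    u,v=proj(d,(*h,.127));g=d["img"][int(v)-14:int(v)+15,int(u)-12:int(u)+13].max(2)
    ys,xs=np.where(g<45);print(n,(u,v),len(xs),xs.mean()+int(u)-12 if len(xs) else 0,ys.mean()+int(v)-14 if len(xs) else 0,[proj(d,(*h,z)) for z in(.118,.135)])
E
```

```text
t 30.8 tcp [0.4152 0.0025 0.166 ] yawx 109.99 z [ 0.0028 -0.0005 -1.    ] open 0.0771 grip 0.0 F [ 0.0137 -0.3289 -0.0517] q6 -0.52
turn [ 0.0008  0.0004 -0.0001] shift [ 0.0022 -0.0009  0.2932]
t (np.float64(327.9695468827827), np.float64(175.81065832435493)) 2 315.0 175.5 [array([327.9095, 177.655 ]), array([328.0234, 174.1559])]
s (np.float64(376.2043190984762), np.float64(200.91182767889597)) 12 380.1666666666667 197.33333333333334 [array([376.0253, 204.146 ]), array([376.3646, 198.0173])]
```

carry_out([
  [0,0,0,0,0,0.1,-0.8],
  [0,0,0,0,0,0.2,-0.8],
  [0,0,0,0,0,0.285,-0.8],
  [0,0,0,0,0,0.285,-0.8],
  [0,0,0,0,0,0.285,-0.6],
])

```text
t: 31.4
tool_pos: [0.4144, 0.0026, 0.0795]
tool_rot: [1.802, 2.573, 0.0]
contact_force: [0.1, -0.4, 1.1]
opening: 0.0686
grip_force: 0.0
```

carry_out([
  [0,0,0,0,0,0,-0.4],
  [0,0,0,0,0,0,-0.2],
  [0,0,0,0,0,0,0],
  [0,0,0,0,0,0,0.3],
  [0,0,0,0,0,0,0.6],
])

```text
t: 31.9
tool_pos: [0.4158, 0.0024, 0.0808]
tool_rot: [1.8, 2.57, 0.003]
contact_force: [0.5, 0.6, 5.7]
opening: 0.0445
grip_force: 40.5
```

carry_out([
  [0,0,0,0,0,0,1],
  [0,0,0,0,0,0,1],
  [0,0,0,0,0,0,1],
])

```text
t: 32.2
tool_pos: [0.4159, 0.0024, 0.0809]
tool_rot: [1.8, 2.57, 0.003]
contact_force: [1.2, 0.9, 5.8]
opening: 0.0448
grip_force: 40.5
```

carry_out([
  [0,0,0,0,0,-0.06,1],
  [0,0,0,0,0,-0.16,1],
  [0,0,0,0,0,-0.26,1],
  [0,0,0,0,0,-0.36,1],
  [0,0,0,0,0,-0.38,1],
])

```text
t: 32.7
tool_pos: [0.4158, 0.0023, 0.1965]
tool_rot: [1.799, 2.568, 0.004]
contact_force: [-0.0, 0.7, -0.5]
opening: 0.0446
grip_force: 41.4
```

```bash
python3 go.py .618 .154 .2 110
```

```text
t 32.7 tcp [0.4158 0.0023 0.1965] yawx 109.98 z [ 0.0067 -0.0013 -1.    ] open 0.0446 grip 41.4 F [-0.0042  0.677  -0.5434] q6 -0.52
turn [ 0.0019  0.0011 -0.0001] shift [ 0.2449  0.8063 -0.0079]
```

carry_out([
  [0,0,0,0.02,0.08,0,1],
  [0,0,0,0.055,0.19,0,1],
  [0,0,0,0.09,0.3,0,1],
  [0,0,0,0.125,0.41,0,1],
  [0,0,0,0.14,0.46,0,1],
])

```text
t: 33.2
tool_pos: [0.5299, 0.0907, 0.1903]
tool_rot: [-1.799, -2.572, 0.002]
contact_force: [0.7, -0.2, -2.4]
opening: 0.0446
grip_force: 41.6
```

carry_out([
  [0,0,0,0.03,0.1,0,1],
  [0,0,0,0.065,0.22,0,1],
  [0,0,0,0.09,0.31,0,1],
  [0,0,0,0.105,0.346,0,1],
  [0,0,0,0.105,0.346,0,1],
])

```text
t: 33.7
tool_pos: [0.6157, 0.1548, 0.1906]
tool_rot: [-1.8, -2.572, 0.003]
contact_force: [0.3, -0.1, -1.5]
opening: 0.0445
grip_force: 41.7
```

carry_out([
  [0,0,0,0,0,0.05,1],
  [0,0,0,0,0,0.1,1],
  [0,0,0,0,0,0.12,1],
  [0,0,0,0,0,0.12,1],
  [0,0,0,0,0,0.12,1],
])

```text
t: 34.2
tool_pos: [0.6158, 0.154, 0.1564]
tool_rot: [-1.803, -2.572, 0.0]
contact_force: [-0.3, 0.5, -1.5]
opening: 0.0449
grip_force: 41.7
```

```bash
python3 go.py .618 .1535 .089 110
```

```text
t 34.2 tcp [0.6158 0.154  0.1564] yawx 109.95 z [-0.0004 -0.0001 -1.    ] open 0.0449 grip 41.7 F [-0.266   0.464  -1.5033] q6 -0.22
turn [-0.0001 -0.     -0.0003] shift [-0.0041  0.0065  0.2246]
```

carry_out([
  [0,0,0,-0.004,0.006,0.02,1],
  [0,0,0,-0.004,0.006,0.07,1],
  [0,0,0,-0.004,0.006,0.12,1],
  [0,0,0,-0.004,0.006,0.16,1],
  [0,0,0,-0.004,0.006,0.16,1],
])

```text
t: 34.7
tool_pos: [0.6159, 0.1535, 0.1046]
tool_rot: [-1.8, -2.569, 0.007]
contact_force: [-0.7, 0.4, -1.9]
opening: 0.0447
grip_force: 41.7
```

carry_out([
  [0,0,0,0,0,0.02,1],
  [0,0,0,0,0,0.04,1],
  [0,0,0,0,0,0.06,1],
  [0,0,0,0,0,0.06,1],
])

```text
t: 35.1
tool_pos: [0.6176, 0.1537, 0.0895]
tool_rot: [-1.802, -2.572, 0.002]
contact_force: [-0.4, -0.2, -0.5]
opening: 0.045
grip_force: 41.7
```

```bash
python3 go.py .618 .1535 .088 110
```

```text
t 35.1 tcp [0.6176 0.1537 0.0895] yawx 109.98 z [-0.0017 -0.0002 -1.    ] open 0.045 grip 41.7 F [-0.3594 -0.1536 -0.5042] q6 -0.22
turn [-0.0005 -0.0001 -0.0001] shift [-0.0012  0.001   0.0051]
```

carry_out([
  [0,0,0,0,0,0.003,1],
  [0,0,0,0,0,0.004,1],
  [0,0,0,0,0,0.004,1],
])

```text
t: 35.4
tool_pos: [0.6184, 0.1538, 0.0898]
tool_rot: [1.802, 2.573, 0.001]
contact_force: [-0.1, 0.0, -0.5]
opening: 0.0446
grip_force: 41.7
```

carry_out([
  [0,0,0,0,0,0,-0.2],
  [0,0,0,0,0,0,-0.4],
  [0,0,0,0,0,0,-0.6],
  [0,0,0,0,0,0,-0.7],
  [0,0,0,0,0,0,-0.7],
])

```text
t: 35.9
tool_pos: [0.6183, 0.1538, 0.0896]
tool_rot: [1.802, 2.573, 0.0]
contact_force: [0.2, 0.7, -0.2]
opening: 0.0727
grip_force: 0.0
```

carry_out([
  [0,0,0,0,0,-0.04,-0.7],
  [0,0,0,0,0,-0.12,-0.7],
  [0,0,0,0,0,-0.25,-0.7],
  [0,0,0,0,0,-0.4,-0.7],
  [0,0,0,0,0,-0.5,-0.7],
])

```text
t: 36.4
tool_pos: [0.6193, 0.154, 0.2445]
tool_rot: [1.8, 2.57, 0.005]
contact_force: [0.5, 0.9, 0.7]
opening: 0.0727
grip_force: 0.0
```

carry_out([
  [0,0,0,0.8,-0.3,0,-0.7],
  [0,0,0,0.8,-0.3,0,-0.7],
  [0,0,0,0.8,-0.3,0,-0.7],
  [0,0,0,0.8,-0.3,0,-0.7],
  [0,0,0,0.8,-0.3,0,-0.7],
])

```text
t: 36.9
tool_pos: [0.4545, 0.3451, 0.2408]
tool_rot: [1.803, 2.572, 0.003]
contact_force: [0.7, 0.8, 0.1]
opening: 0.0724
grip_force: 0.0
```

```bash
python3 go.py; python3 - <<'E'
from ov import *
# silhouette check by differencing against the first pictures
rk=np.array((.618,.1535));e=np.array([-.188,.982])
for d,f,n in((t,"top0","t"),(s,"scene0","s")):
    im0=cv2.imread(f"pics/{f}.png");D=(cv2.absdiff(cv2.GaussianBlur(d["img"],(3,3),0),cv2.GaussianBlur(im0,(3,3),0)).max(2)>25).astype(np.uint8)
    for nm,c,prof in(("bottle",rk-.085*e,[(.024,.058),(.024,.09),(.014,.111),(.014,.128),(.009,.154)]),("mill",rk,[(.024,.066),(.024,.071),(.024,.135),(.003,.147)])):
        pts=np.vstack([[proj(d,x) for x in circ(c,r,z)] for r,z in prof]);h=cv2.convexHull(np.float32(pts)).astype(int)
        b=cv2.boundingRect(h);M=np.zeros_like(D);cv2.fillPoly(M,[h],1)
        # pixel shift giving the best match of expected and changed region
        best=max(((np.roll(M,(j,i),(0,1))*D).sum()*2/((M.sum()+D[b[1]-8:b[1]+b[3]+8,b[0]-8:b[0]+b[2]+8].sum())),i,j) for i in range(-8,9) for j in range(-8,9))
        print(n,nm,b,"dark/bright top row px",best,(M*D).sum()/M.sum())
    # colours up the axis
    for nm,c,zs in(("bottle",rk-.085*e,(.08,.126,.15)),("mill",rk,(.08,.1,.135))):
        print(n,nm,[d["img"][tuple(np.int32(proj(d,(*c,z))[::-1].round()))].tolist() for z in zs])
E
```

```text
t 36.9 tcp [0.4545 0.3451 0.2408] yawx 109.95 z [ 0.0015  0.0009 -1.    ] open 0.0724 grip 0.0 F [0.695  0.7952 0.0726] q6 0.17
t bottle (319, 167, 18, 30) dark/bright top row px (np.float64(0.7506234413965087), 0, 3) 0.6625916870415648
t mill (289, 164, 18, 29) dark/bright top row px (np.float64(0.8796400449943758), -1, 5) 0.668859649122807
t bottle [[175, 176, 177], [10, 12, 12], [29, 31, 32]]
t mill [[105, 110, 110], [146, 150, 152], [114, 118, 121]]
s bottle (365, 189, 20, 41) dark/bright top row px (np.float64(0.667779632721202), 1, 2) 0.5741935483870968
s mill (343, 183, 19, 33) dark/bright top row px (np.float64(0.8624192059095106), 0, 5) 0.698961937716263
s bottle [[149, 147, 154], [51, 44, 51], [44, 45, 44]]
s mill [[50, 53, 58], [109, 112, 115], [111, 114, 121]]
```

```bash
python3 - <<'E'
from ov import *
rk=np.array((.618,.1535));e=np.array([-.188,.982])
for d,f in((t,"top0"),(s,"scene0")):
    im0=cv2.imread(f"pics/{f}.png");D=cv2.absdiff(cv2.GaussianBlur(d["img"],(3,3),0),cv2.GaussianBlur(im0,(3,3),0)).max(2)>22
    for nm,c,zt in(("bottle",rk-.085*e,.154),("mill",rk,.147)):
        p=proj(d,(*c,zt));q=proj(d,(*c,.1));u=int(p[0]);print(f,nm,"top exp",p,"axis@.1",q)
        for v in range(int(p[1])-5,int(q[1])+8,3):
            x=np.where(D[v,u-17:u+18])[0]+u-17;print(v,(x.min(),x.max()) if len(x) else None,end="; ")
        print()
E
```

```text
top0 bottle top exp [328.1532 170.167 ] axis@.1 [327.7913 181.29  ]
165 (np.int64(331), np.int64(334)); 168 (np.int64(327), np.int64(335)); 171 (np.int64(325), np.int64(333)); 174 (np.int64(324), np.int64(334)); 177 (np.int64(323), np.int64(334)); 180 (np.int64(323), np.int64(334)); 183 (np.int64(321), np.int64(332)); 186 (np.int64(324), np.int64(328)); 
top0 mill top exp [297.5476 169.1083] axis@.1 [298.0071 178.7933]
164 None; 167 None; 170 (np.int64(292), np.int64(301)); 173 (np.int64(290), np.int64(304)); 176 (np.int64(289), np.int64(305)); 179 (np.int64(289), np.int64(305)); 182 (np.int64(289), np.int64(305)); 185 (np.int64(290), np.int64(304)); 
scene0 bottle top exp [376.7493 191.0673] axis@.1 [375.6711 210.5451]
186 None; 189 None; 192 (np.int64(376), np.int64(385)); 195 (np.int64(359), np.int64(386)); 198 (np.int64(359), np.int64(381)); 201 (np.int64(359), np.int64(382)); 204 (np.int64(359), np.int64(382)); 207 (np.int64(359), np.int64(382)); 210 (np.int64(359), np.int64(382)); 213 (np.int64(359), np.int64(384)); 216 (np.int64(359), np.int64(385)); 
scene0 mill top exp [352.949  183.9563] axis@.1 [352.4777 200.2645]
178 None; 181 None; 184 (np.int64(352), np.int64(354)); 187 (np.int64(352), np.int64(354)); 190 (np.int64(348), np.int64(358)); 193 (np.int64(345), np.int64(360)); 196 (np.int64(344), np.int64(361)); 199 (np.int64(343), np.int64(361)); 202 (np.int64(343), np.int64(361)); 205 (np.int64(344), np.int64(361));
```

Both tops lie at the predicted pixels, so the bottle and mill are upright and seated. I'll hand in.

```bash
python3 -c "
from station import *
print(finish_job())"
```

```text
the job is handed in; nothing more can be done
None
```

The job is handed in, with no verdict returned: the camera checks show both dishes stacked in the lift, the steel cover level on its posts, and the mist bottle and pepper mill upright in the end and middle holes, with the arm clear of everything.

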